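# Cover the gauge nest and lock it with the detent knob

### The arm

A 7-joint arm with a two-finger parallel gripper is mounted at the origin on the work surface. World frame = base frame: x ahead of the robot, y to its left, z up, the work surface at z = 0. Lengths are in m, angles in rad, forces in N, time in s.
With the tool pointing down it reaches from about 0.425 to 1.025 m from the base axis. Payload 9.4 kg.
Tool frame: the origin (TCP) lies midway between the tips of the shut fingers; the grasp point (between the pads) lies ctrl.grip_point_offset behind it (ctrl.grip_point_offset is the distance from the TCP to the grasp point, in m); z points along the fingers, y is the direction in which the jaws open and shut (so a half turn about z gives the same grasp; the last joint's range is limited). The gripper opens to 93 mm and grips with 3 to 60 N. Pads are 15 mm wide; open, the fingers measure 128 mm over their backs; the gripper's body (75 mm by 188 mm) begins 65 mm behind the grasp point.
Start: joints at [1.216, 0.599, -0.003, 1.599, 0.002, 0.943, -0.08], TCP at [0.199, -0.697, 0.183] pointing down, gripper open.
Joint ranges: [-2.57, 2.57], [-0.35, 1.97], [-1.29, 1.29], [0.11, 2.56], [-1.05, 4.19], [0.11, 1.86], [-2.63, 2.63]. Speed limits (rad/s): [2.22, 2.22, 3.01, 3.01, 3.14, 3.14, 3.14].

### API

Orientations are given as a unit quaternion [w, x, y, z].
In Python, from rig import monitor, optics, ctrl gives the robot as it stands. The module is installed in compiled form; this text tells all that it offers.
- The arm moves only by the tool move_arm, never from a script. Its argument "series" is a list of rows, each a list of 6 numbers: the shift along the tool's x, y, z in m, then the turn, a rotation vector about the tool's x, y, z in rad. A call has 1 to 10 rows; each row is the pose to reach, as a shift and turn from the pose commanded when the call began, along the tool's axes at that moment; what a row does not reach only later rows make up. A row lasts 1/8 s, in which the tool goes at most 62.5 mm and 10.7 degrees, less where a joint would pass 70% of its speed; a pose out of reach is approached as far as the arm can. A call with a gripper value outside its range is refused whole. "grip" is the closure in counts, from 0 (fully open) to 255 (shut), set as the call begins (left out, the last holds). The fingers move at their own pace and stop on an object; "force" is the grip in N (left out, the last holds). Time passes only in rows, so rows that repeat a pose let the fingers close. It gives the time, the measured TCP pose, the force and the opening at its end, in the units of the state.
- monitor.read_state(): the state, without advancing time (a new reading comes with each control period).
- optics.snapshot(name): name is "scene" or "side" or "wrist"; returns (picture, depth): 480x640x3 uint8, red, green, blue; 480x640 float32, m along the optical axis (not along the pixel's ray), 0 where there is no reading.
- optics.calibration(name): a dict with "fx", "fy", "cx", "cy" (pixels), "extrinsics" (4x4, takes a point from camera to world coordinates). Camera axes: x right, y up, looking along -z (the intrinsics and any distortion apply to the point x, -y, -z); pixel columns grow to the right and rows downward; lengths in m; the calibration is good to about 2 mm. A picture is of the moment at which its call begins: read the wrist's pose just before it. calibration takes no time and is no camera call; for the wrist camera it gives the pose at the moment of the call.
- ctrl.hand_in(): hands the job in, once; it reports no verdict.
The state is a dict: "t": time; "joints": joint angles; "qd": joint speeds; "joint_torque": joint torques, N m; "position": TCP position; "tcp_rot": TCP orientation; "force": force on the tool from outside, world axes, zero at the start; "ft_torque": the same for the moment, N m; "finger_gap": finger opening in m.
Only numpy, scipy, OpenCV 4.12 (cv2) and the standard library are available. Lean on these libraries where they do the work, as an engineer would, in place of code of your own. Each camera call takes 0.05 s, during which the arm holds its last target. There are 200 camera calls.

### The job

Close the checking fixture: set the loose aluminium cover plate on the nest block with its chamfered corners matching, so that its skirt sits fully home, and let go. Then turn the black bar knob clockwise, seen from above, until it clicks past its detent and the spring plunger beside it drops right in and stays in, with the knob released; do not disturb the other things on the table.

Things in the scene. Friction and masses are not known exactly. Their poses are not given: they have to be found in the camera images.
- fixture: Fixed aluminium tooling plate, 220 (x) x 380 (y) mm, top face 32 mm up; origin under its centre, on the table, z up. At x=0, y=-75 mm stands a square knob housing (108 x 108 mm, top 76 mm up) with the knob's vertical axis at its centre; at x=0, y=+60 mm the nest block; at x=+-85, y=+168 mm two small clamp posts, up to 130 mm high with their handles.
- nest_seat (a point): Centre of the nest's flat shoulder, 57 mm above the table: the cover's origin belongs here, its axes along these axes. The nest is an aluminium block 130 (x) x 100 (y) mm, its two +y corners (away from the knob) chamfered 22 mm at 45 degrees; a steel boss 112 x 82 mm, chamfered alike, stands 9 mm above the shoulder and fits inside the cover's skirt with 2 mm of play each side.
- cover: Loose aluminium plate, 130 (x) x 100 (y) x 20 mm, about 0.45 kg; origin at the centre of its underside, z up. Its two +y corners are chamfered 22 mm at 45 degrees; a 7 mm thick skirt, 12 mm deep, runs round below. A rib handle on top runs along x: 80 mm long, 20 thick, from 20 to 52 mm above the origin. Turned half round it rests 9 mm too high on the nest.
- knob_grip (a point): Point on the knob's vertical axis at mid-height of its black bar grip, 128 mm above the table. The bar lies along this x axis: 84 mm long, 18 thick, 36 high; below it 18 mm of free height round a 20 mm neck, then a 72 mm disc. It turns clockwise (from above) and stays where left, against about 0.15 Nm. The detent lies 1.9 to 2.3 rad from the start, more than one grasp allows.
- plunger (a joint): Travel (m) of the spring plunger worked by the knob: 0.006 on the plain rim (start), 0.009 on the hump, 0 dropped into the notch; larger is farther out. The hump begins 0.5 and peaks 0.33 rad before the middle of the notch (about 0.4 Nm); 0.2 rad past the peak the spring draws it in. A stiffer hump 0.33 rad beyond the notch (about 0.6 Nm) would lift it out again.
- plunger_end (a point): Outer face of the plunger's black end, 20 mm across, 56 mm above the table, which sticks out level from the knob housing's +x face (fixture axes): 103 mm from the knob axis when dropped in, 109 mm while riding the rim.
- gauge_block: Bystander: steel block 100 x 35 x 30 mm; origin at the centre of its underside.
- ball_gauge: Bystander: white ball 35 mm across on a stem and a round dark base 64 mm across, 94 mm high; origin at the centre of its underside.
- wrench: Bystander: wrench lying on the table, 180 mm long.
- keeper_tip (a point): Tip (underside) of the flat steel keeper arm fixed to the knob: along +x of knob_grip, 117 mm from the axis, 26 wide, 12 thick, underside 80 mm above the table: 3 mm over a seated cover. It starts pointing away from the nest; clockwise swings it over the cover. At the click it points to the nest centre within 0.5 rad: just where differs each time and must be felt or seen.

How it is judged:
On the way, in this order (a step that is already met when the one before it is completed fails the run):
1. the cover is seated on the nest and released, with the plunger still riding the rim (horizontal distance between cover and nest_seat below 0.0045 m and z of cover in the frame of nest_seat between -0.003 and 0.002 m and angle between the y axis of cover and the y axis of nest_seat, either way round below 0.07 rad and contact force between the fingers and cover below 0.1 N and value of joint plunger above 0.004 m), for 0.2 s.
2. the plunger has clicked into the notch (value of joint plunger below 0.002 m), for 0.2 s.
At the end, for the whole second after the job is handed in: The cover lies fully home on the nest (within 4.5 mm sideways, 2 mm in height and 0.07 rad, level and at rest), and the plunger is dropped into the notch (less than 2 mm out) with the knob released (horizontal distance between cover and nest_seat below 0.0045 m and z of cover in the frame of nest_seat between -0.003 and 0.002 m and angle between the y axis of cover and the y axis of nest_seat, either way round below 0.07 rad and angle between cover's own z axis and vertical below 0.04 rad and value of joint plunger below 0.002 m and linear speed of cover below 0.01 m/s); the robot touches nothing.
It fails at once if a bystander is moved by more than 30 mm (distance of any of gauge_block, ball_gauge, wrench from where it was at the start of the episode above 0.03 m).
It also fails if it takes over 69 s, if anything falls off the work surface, if the arm or the gripper's body presses on something with over 40 N, if the wrist force passes 120 N, or if a joint passes its speed limit or range.

## Working session

There is one attempt and no reset: what is moved stays moved. The work goes in short steps, Python scripts to look and compute and a tool call to move; the robot and the scene stay as the last step left them, time stands still between calls to the robot, and variables do not carry over. Pictures are saved under pics/ and viewed, about 8 in all and at most 12, crops included, and the job is handed in when it is done.

Besides the shell and the picture viewer there is one more tool, called after ">>>" as a command line: name --pt "numbers of a row" for each row, then --argument value for the rest. move_arm: Moves the arm, as the interface text tells. Its arguments: {"type":"object","properties":{"series":{"type":"array","items":{"type":"array","items":{"type":"number"}}},"grip":{"type":"number"},"force":{"type":"number"}},"required":["series"]}

```bash
mkdir -p pics
cat > h.py <<'E'
import numpy as np, cv2
from rig import monitor, optics, ctrl
from scipy.spatial.transform import Rotation as R
def pts(name,depth,c=None):
    c=c or optics.calibration(name); v,u=np.mgrid[0:480,0:640]
    P=np.stack([(u-c['cx'])/c['fx']*depth,-(v-c['cy'])/c['fy']*depth,-depth],-1)
    E=np.array(c['extrinsics']); return P@E[:3,:3].T+E[:3,3]
def ray(c,u,v,z):
    E=np.array(c['extrinsics']); d=E[:3,:3]@np.array([(u-c['cx'])/c['fx'],-(v-c['cy'])/c['fy'],-1]); o=E[:3,3]
    return o+d*(z-o[2])/d[2]
def rel(goal,yaw_delta=0):
    s=monitor.read_state(); q=s['tcp_rot']; r=R.from_quat([q[1],q[2],q[3],q[0]])
    return r.inv().apply(np.array(goal)-s['position'])
E
python3 - <<'E'
from h import *
print(monitor.read_state()); print(ctrl.grip_point_offset)
for n in ['scene','side','wrist']:
    c=optics.calibration(n); p,d=optics.snapshot(n); cv2.imwrite(f'pics/{n}0.png',p[...,::-1]); np.savez(f'{n}0.npz',p=p,d=d,**{k:c[k] for k in c})
    print(n,c)
E
```

```text
{'t': 0.0, 'joints': array([ 1.21633394,  0.60014644, -0.00254152,  1.60009477,  0.00184524,
        0.94287915, -0.07977907]), 'qd': array([-7.83886502e-04,  4.78968704e-04,  3.74098309e-04,  5.40242396e-04,
        1.43430341e-03,  2.85303698e-04,  3.52213022e-05]), 'joint_torque': array([-1.33574263e-04, -7.65053701e+01,  1.49737403e+00, -2.52358085e+01,
       -5.24469267e-02,  1.68854749e-02,  1.58601229e-04]), 'position': array([ 0.1986213 , -0.69672336,  0.18205717]), 'tcp_rot': array([-7.38455804e-04,  9.90363971e-01,  1.38486906e-01, -1.92947397e-04]), 'force': array([-0.70474235,  0.22797812,  0.56574555]), 'ft_torque': array([ 0.01444245,  0.01588448, -0.07528637]), 'finger_gap': 0.09301761164568197}
0.0188
scene {'fx': 489.05778884329396, 'fy': 489.05778884329396, 'cx': 318.09488635079026, 'cy': 238.52431443698285, 'extrinsics': array([[-0.31484363, -0.72161153,  0.61656328,  1.27475821],
       [ 0.94910236, -0.24540994,  0.19743016,  0.32450863],
       [ 0.00884288,  0.6473413 ,  0.76214897,  1.03119933],
       [ 0.        ,  0.        ,  0.        ,  1.        ]])}
side {'fx': 497.7777320167181, 'fy': 497.7777320167181, 'cx': 311.553016490169, 'cy': 242.8303494750524, 'extrinsics': array([[-9.72292034e-01,  1.40689557e-01, -1.86693997e-01,
         2.70493843e-01],
       [-2.33767693e-01, -5.88327864e-01,  7.74094949e-01,
         1.04617730e+00],
       [-9.30204965e-04,  7.96289378e-01,  6.04915169e-01,
         8.35652773e-01],
       [ 0.00000000e+00,  0.00000000e+00,  0.00000000e+00,
         1.00000000e+00]])}
wrist {'fx': 375.26569219368247, 'fy': 375.26569219368247, 'cx': 318.0876162223345, 'cy': 241.90806691764067, 'extrinsics': array([[ 0.27432228,  0.92665501,  0.25701707,  0.26960111],
       [-0.96163248,  0.26523132,  0.07010928, -0.67621479],
       [-0.00320186, -0.2663885 ,  0.96386042,  0.38431457],
       [ 0.        ,  0.        ,  0.        ,  1.        ]])}
```

View pics/scene0.png

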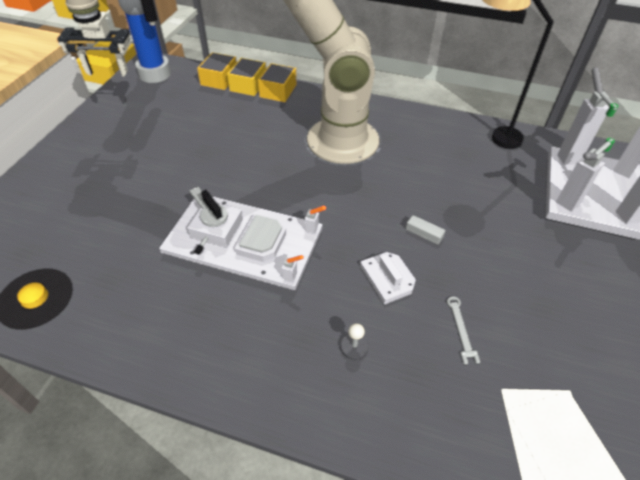

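View pics/side0.png

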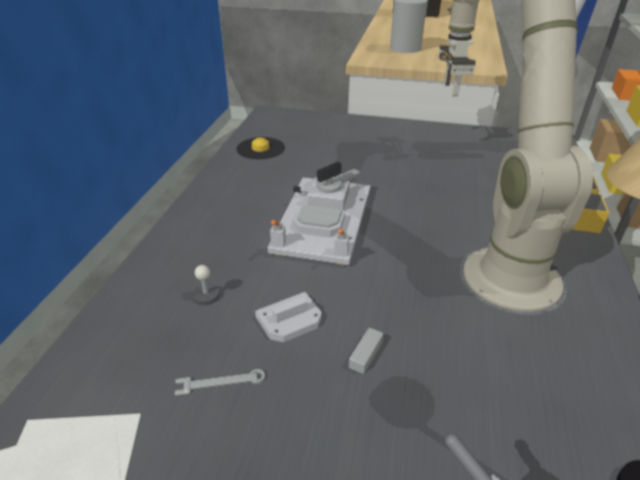

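The scene camera shows the fixture around (240,240), with the knob at (210,203) and plunger end at (198,249), and the cover at (388,277). The ball gauge is at (355,335), the gauge block at (425,230) and the wrench at (463,330). The side view agrees. Next I measure from depth.

```bash
cat > top.py <<'E'
from h import *
res=0.001; x0,x1,y0,y1=0.3,0.9,-0.45,0.45
out=[]
for n in ['scene','side']:
    f=np.load(n+'0.npz'); d=f['d']; P=pts(n,d,{k:f[k] for k in ['fx','fy','cx','cy','extrinsics']}); ok=d>0
    q=P[ok]; print(n,'table z',np.median(q[(abs(q[:,2])<.015)&(q[:,0]>.3)&(q[:,0]<.9)&(abs(q[:,1])<.4)][:,2]))
    out.append((q,f['p'][ok]))
np.savez('cloud.npz',a=out[0][0],b=out[1][0])
H=np.zeros((900,600),np.float32)
for q,_ in out:
    m=(q[:,0]>x0)&(q[:,0]<x1)&(q[:,1]>y0)&(q[:,1]<y1)&(q[:,2]<.25); q=q[m]
    i=((y1-q[:,1])/res).astype(int);j=((q[:,0]-x0)/res).astype(int); np.maximum.at(H,(i,j),q[:,2])
H=cv2.dilate(H,np.ones((3,3)))
img=cv2.applyColorMap(np.clip(H/0.14*255,0,255).astype(np.uint8),cv2.COLORMAP_JET)
img=cv2.rotate(img,cv2.ROTATE_90_COUNTERCLOCKWISE)  # rows: x down from .9, cols: y .45..-.45
img=cv2.resize(img,(800,533)); cv2.imwrite('pics/top.png',img)
for q,_ in out:
  for lo,hi in [(.014,.026),(.045,.058)]:
    m=(q[:,2]>lo)&(q[:,2]<hi)&(q[:,0]>.3)&(q[:,0]<.9)&(abs(q[:,1])<.45); 
    g=np.zeros((900,600),np.uint8); qq=q[m]; g[((y1-qq[:,1])/res).astype(int),((qq[:,0]-x0)/res).astype(int)]=255
    g=cv2.morphologyEx(g,cv2.MORPH_CLOSE,np.ones((7,7)))
    for c in cv2.findContours(g,0,2)[0]:
        if cv2.contourArea(c)>600:
            r=cv2.minAreaRect(c); print(lo,'ctr x %.3f y %.3f'%(x0+r[0][0]*res,y1-r[0][1]*res),np.round(r[1]),r[2],cv2.contourArea(c))
E
python3 top.py
```

```text
scene table z 6.063862761118699e-05
side table z -0.0003424535644490079
0.014 ctr x 0.631 y -0.127 [376.  23.] 86.91905975341797 751.5
0.014 ctr x 0.735 y 0.241 [51. 62.] 6.788974285125732 1860.5
0.014 ctr x 0.509 y 0.274 [103. 133.] 47.17474365234375 8761.5
0.045 ctr x 0.521 y -0.069 [135. 103.] -0.0 1994.5
0.045 ctr x 0.509 y 0.274 [21. 81.] 46.84761428833008 1309.5
0.014 ctr x 0.519 y 0.060 [  9. 217.] 90.0 816.5
0.014 ctr x 0.507 y 0.275 [104. 133.] 47.7263069152832 12194.5
0.045 ctr x 0.512 y -0.029 [ 37. 121.] 79.7431869506836 1535.5
0.045 ctr x 0.508 y 0.276 [24. 81.] 46.2188720703125 1456.0
```

View pics/top.png

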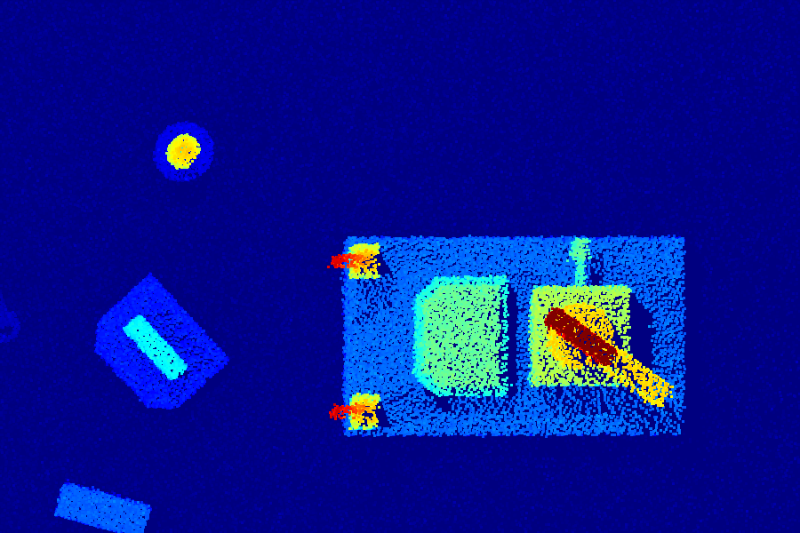

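The height map (up = +x, left = +y, 0.889 px/mm) shows the fixture axes nearly along the world axes. The nest is at about (0.52,-0.07) and the knob at (0.52,-0.20), with its keeper pointing at yaw ≈ -126°. The cover is at (0.508,0.275) with yaw ≈ 43°, chamfers towards (-x,+y). I'll move above the fixture for a close look.

>>> move_arm --pt "0.428 -0.481 -0.118 0 0 0.278" --pt "0.428 -0.481 -0.118 0 0 0.278" --pt "0.428 -0.481 -0.118 0 0 0.278" --pt "0.428 -0.481 -0.118 0 0 0.278" --pt "0.428 -0.481 -0.118 0 0 0.278" --pt "0.428 -0.481 -0.118 0 0 0.278" --pt "0.428 -0.481 -0.118 0 0 0.278" --pt "0.428 -0.481 -0.118 0 0 0.278" --pt "0.428 -0.481 -0.118 0 0 0.278" --pt "0.428 -0.481 -0.118 0 0 0.278" --grip 0

```text
t: 1.4
position: [0.4663, -0.1416, 0.2961]
tcp_rot: [0.0, 1.0, -0.0, 0.0]
force: [0.6, 0.0, 0.1]
finger_gap: 0.093
```

>>> move_arm --pt "0 0 0 0 0 0" --pt "0 0 0 0 0 0"

```text
t: 1.65
position: [0.4654, -0.1438, 0.2953]
tcp_rot: [0.0, 1.0, 0.0, -0.0]
force: [-1.3, 0.0, -0.3]
finger_gap: 0.0927
```

```bash
cat > w.py <<'E'
from h import *
import sys
def shot(tag):
    s=monitor.read_state(); c=optics.calibration('wrist'); p,d=optics.snapshot('wrist')
    cv2.imwrite(f'pics/{tag}.png',p[...,::-1]); P=pts('wrist',d,c); np.savez(tag+'.npz',p=p,d=d,P=P,**c)
    print('t',s['t'],'pos',s['position'].round(4),'j',s['joints'].round(2),'F',s['force'].round(1)); return p,d,P
def blob(P,d,lo,hi,box,res=0.0005):
    x0,x1,y0,y1=box; q=P[(d>0)]; q=q[(q[:,2]>lo)&(q[:,2]<hi)&(q[:,0]>x0)&(q[:,0]<x1)&(q[:,1]>y0)&(q[:,1]<y1)]
    g=np.zeros((int((y1-y0)/res)+1,int((x1-x0)/res)+1),np.uint8); g[((q[:,1]-y0)/res).astype(int),((q[:,0]-x0)/res).astype(int)]=255
    g=cv2.morphologyEx(g,cv2.MORPH_CLOSE,np.ones((7,7))); g=cv2.morphologyEx(g,cv2.MORPH_OPEN,np.ones((7,7)))
    for c in cv2.findContours(g,0,2)[0]:
        if cv2.contourArea(c)*res*res>3e-4:
            r=cv2.minAreaRect(c); print(lo,hi,'ctr %.4f %.4f'%(x0+r[0][0]*res,y0+r[0][1]*res),np.round(np.array(r[1])*res*1e3,1),'ang %.1f'%r[2],'medz %.4f'%np.median(q[:,2]))
E
python3 - <<'E'
from w import *
p,d,P=shot('w1'); b=(.38,.68,-.32,.12)
for lo,hi in [(.05,.0605),(.0615,.072),(.07,.081),(.083,.1),(.12,.15)]: blob(P,d,lo,hi,b)
blob(P,d,.02,.2,(.35,.7,-.4,.2))
E
```

```text
t 1.65 pos [ 0.4654 -0.1438  0.2953] j [ 0.27  0.19 -0.1   1.98  0.02  0.98 -1.42] F [-1.3  0.  -0.3]
0.05 0.0605 ctr 0.5197 -0.0695 [129.5 100. ] ang -0.0 medz 0.0574
0.0615 0.072 ctr 0.5195 -0.0695 [112.  82.] ang 0.0 medz 0.0664
0.0615 0.072 ctr 0.6162 -0.2040 [16.  21.5] ang 90.0 medz 0.0664
0.07 0.081 ctr 0.5195 -0.2040 [106. 108.] ang 0.0 medz 0.0761
0.083 0.1 ctr 0.6025 0.0385 [26. 30.] ang 90.0 medz 0.0922
0.083 0.1 ctr 0.4350 0.0379 [32.8 23.6] ang 4.6 medz 0.0922
0.083 0.1 ctr 0.5012 -0.1920 [70.1 27.3] ang 53.7 medz 0.0922
0.083 0.1 ctr 0.5391 -0.2187 [62.9 22.5] ang 54.7 medz 0.0922
0.083 0.1 ctr 0.4717 -0.2699 [71.6 26.5] ang 54.0 medz 0.0922
0.12 0.15 ctr 0.5194 -0.2042 [84.3 18.4] ang 53.8 medz 0.1456
0.02 0.2 ctr 0.5187 -0.1223 [393.5 219.5] ang 90.0 medz 0.0333
```

View pics/w1.png

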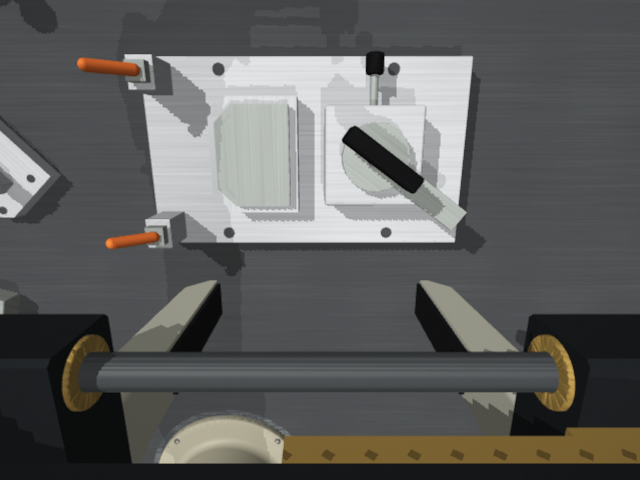

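The close view shows the nest at (0.5196,-0.0695), yaw 0. The knob is at (0.5195,-0.204) with the bar along yaw 54°, and all heights match the given values. In the picture the nest is at (258,155) and the knob at (382,160). Now above the cover.

>>> move_arm --pt "0.0425 -0.419 0.0 0 0 -0.75" --pt "0.0425 -0.419 0.0 0 0 -0.75" --pt "0.0425 -0.419 0.0 0 0 -0.75" --pt "0.0425 -0.419 0.0 0 0 -0.75" --pt "0.0425 -0.419 0.0 0 0 -0.75" --pt "0.0425 -0.419 0.08 0 0 -0.75" --pt "0.0425 -0.419 0.13 0 0 -0.75" --pt "0.0425 -0.419 0.13 0 0 -0.75" --pt "0.0425 -0.419 0.13 0 0 -0.75" --pt "0.0425 -0.419 0.13 0 0 -0.75"

```text
t: 2.95
position: [0.5092, 0.2738, 0.1661]
tcp_rot: [0.0, 0.931, 0.365, -0.0]
force: [-0.2, -0.2, 0.4]
finger_gap: 0.0933
```

Run:
```python
from w import *
p,d,P=shot('w2'); b=(.38,.64,.15,.41)
for lo,hi in [(.015,.027),(.045,.06)]: blob(P,d,lo,hi,b)
s=monitor.read_state(); q=s['tcp_rot']; print(q, rel([.508,.275,.024]))
```

```text
t 2.95 pos [0.5092 0.2738 0.1661] j [-0.33  0.47 -0.38  1.94  0.24  0.78 -1.66] F [-0.2 -0.2  0.4]
0.015 0.027 ctr 0.5069 0.2748 [130.2 100.4] ang 42.7 medz 0.0203
0.045 0.06 ctr 0.5075 0.2752 [79.8 20.3] ang 43.3 medz 0.0522
[3.01714485e-04 9.30987813e-01 3.65049625e-01 6.10525289e-04] [-0.00052423 -0.00196283  0.14272391]
```

>>> move_arm --pt "-0.0005 -0.002 0.05 0 0 0" --pt "-0.0005 -0.002 0.1 0 0 0" --pt "-0.0005 -0.002 0.13 0 0 0" --pt "-0.0005 -0.002 0.141 0 0 0" --pt "-0.0005 -0.002 0.141 0 0 0" --pt "-0.0005 -0.002 0.141 0 0 0" --grip 0

```text
t: 3.75
position: [0.5078, 0.2769, 0.0262]
tcp_rot: [-0.0, 0.931, 0.366, 0.001]
force: [-0.1, 0.5, -0.2]
finger_gap: 0.0931
```

>>> move_arm --pt "0 0 0 0 0 0" --pt "0 0 0 0 0 0" --pt "0 0 0 0 0 0" --pt "0 0 0 0 0 0" --pt "0 0 0 0 0 0" --pt "0 0 0 0 0 0" --pt "0 0 0 0 0 0" --pt "0 0 0 0 0 0" --grip 255 --force 35

```text
t: 4.75
position: [0.5067, 0.2766, 0.0245]
tcp_rot: [0.0, 0.931, 0.366, -0.0]
force: [-0.2, -0.4, -0.1]
finger_gap: 0.0177
```

>>> move_arm --pt "0 0 -0.02 0 0 0" --pt "0 0 -0.06 0 0 0" --pt "0 0 -0.11 0 0 0" --pt "0 0 -0.16 0 0 0" --pt "0 0 -0.165 0 0 0" --pt "0 0 -0.165 0 0 0"

```text
t: 5.5
position: [0.5067, 0.2763, 0.1895]
tcp_rot: [0.0, 0.931, 0.366, 0.0]
force: [0.7, -0.7, 0.0]
finger_gap: 0.0004
```

Run:
```python
from w import *
p,d,P=shot('w3'); b=(.35,.68,.1,.45); s=monitor.read_state(); z=s['position'][2]-.0245; print(z,s['finger_gap'])
for lo,hi in [(.015,.027),(.045,.06)]: blob(P,d,lo+z,hi+z,b)
print(rel([.5196,-.0695,.19]))
```

```text
t 5.5 pos [0.5067 0.2763 0.1895] j [-0.31  0.44 -0.4   1.92  0.23  0.82 -1.65] F [ 0.7 -0.7  0. ]
0.16416284823950464 0.00027621059871362847
[-0.22570043  0.2620462  -0.00105182]
```

View pics/w3.png

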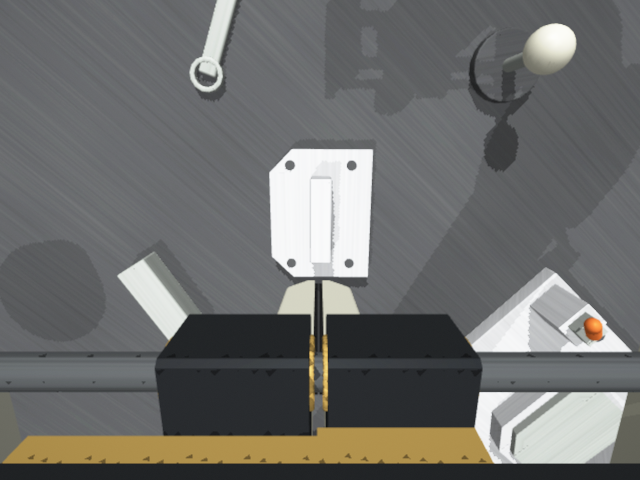

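The lift came up empty: the cover is still on the table, with the rib at (320,222), and the fingers are shut. I'll measure the cover's current pose and find why.

Run:
```python
from w import *
for t in ['w2','w3']:
    f=np.load(t+'.npz'); b=(.38,.64,.15,.41)
    for lo,hi in [(.015,.027),(.045,.06)]: blob(f['P'],f['d'],lo,hi,b)
s=monitor.read_state(); print(s)
p,d=optics.snapshot('side'); c=optics.calibration('side'); P=pts('side',d,c)
for lo,hi in [(.015,.027),(.045,.06)]: blob(P,d,lo,hi,b)
```

```text
0.015 0.027 ctr 0.5069 0.2748 [130.2 100.4] ang 42.7 medz 0.0203
0.045 0.06 ctr 0.5075 0.2752 [79.8 20.3] ang 43.3 medz 0.0522
0.015 0.027 ctr 0.5073 0.2752 [129.6 100.7] ang 42.8 medz 0.0203
0.045 0.06 ctr 0.5075 0.2753 [79.8 20.3] ang 42.7 medz 0.0522
{'t': 5.55, 'joints': array([-0.31400776,  0.44099317, -0.39782701,  1.92066695,  0.22716031,
        0.82483541, -1.654166  ]), 'qd': array([-4.06256383e-03,  1.84702109e-02,  9.41783883e-04,  7.33763317e-03,
        1.69503446e-04,  3.92340952e-05, -6.86486909e-04]), 'joint_torque': array([ 9.14572785e-02, -6.14883900e+01, -3.96068931e+00, -2.30457669e+01,
       -1.42117220e-02, -5.78335708e-02,  1.35963087e-02]), 'position': array([0.50624414, 0.27608622, 0.18866285]), 'tcp_rot': array([ 2.17299312e-04,  9.30572956e-01,  3.66105902e-01, -6.28617605e-04]), 'force': array([-0.17393719, -0.80910106,  0.20423856]), 'ft_torque': array([-0.02675782, -0.03270984, -0.02725639]), 'finger_gap': 0.00027621059871362847}
```

>>> move_arm --pt "0 0 0 0 0 0" --pt "0 0 0 0 0 0" --pt "0 0 0 0 0 0" --pt "0 0 0 0 0 0" --pt "0 0 0 0 0 0" --pt "0 0 0 0 0 0" --pt "0 0 0 0 0 0" --pt "0 0 0.0 0 0 0" --pt "0 0 0.05 0 0 0" --pt "0 0 0.1 0 0 0" --grip 0

```text
t: 6.85
position: [0.5074, 0.2768, 0.0891]
tcp_rot: [-0.0, 0.931, 0.366, 0.001]
force: [1.0, 0.2, -0.4]
finger_gap: 0.0921
```

>>> move_arm --pt "0 0 0.04 0 0 0" --pt "0 0 0.065 0 0 0" --pt "0 0 0.0668 0 0 0" --pt "0 0 0.0668 0 0 0"

```text
t: 7.35
position: [0.507, 0.277, 0.0234]
tcp_rot: [-0.0, 0.931, 0.366, 0.0]
force: [0.3, 0.1, 0.4]
finger_gap: 0.0929
```

>>> move_arm --pt "0 0 0 0 0 0" --pt "0 0 0 0 0 0" --pt "0 0 0 0 0 0" --pt "0 0 0 0 0 0" --pt "0 0 0 0 0 0" --pt "0 0 0 0 0 0" --pt "0 0 0 0 0 0" --pt "0 0 0 0 0 0" --grip 255 --force 55

```text
t: 8.35
position: [0.5067, 0.2766, 0.0227]
tcp_rot: [-0.0, 0.931, 0.366, -0.0]
force: [0.3, -0.4, 0.8]
finger_gap: 0.0177
```

>>> move_arm --pt "0 0 0 0 0 0" --pt "0 0 0 0 0 0" --pt "0 0 0 0 0 0" --pt "0 0 0 0 0 0"

```text
t: 8.85
position: [0.5067, 0.2766, 0.0228]
tcp_rot: [0.0, 0.931, 0.366, -0.0]
force: [-1.0, 1.1, 0.7]
finger_gap: 0.0009
```

Run:
```python
from w import *
p,d,P=shot('w4'); p2,d2=optics.snapshot('side')
cv2.imwrite('pics/w4b.png',np.hstack([cv2.resize(p,(400,300)),cv2.resize(p2[220:370,180:380],(400,300))])[...,::-1])
```

```text
t 8.85 pos [0.5067 0.2766 0.0228] j [-0.41  0.66 -0.28  2.05  0.38  0.48 -1.79] F [-1.   1.1  0.7]
```

View pics/w4b.png

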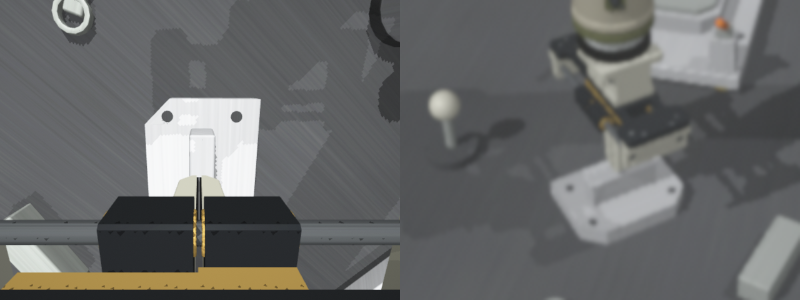

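The fingers sit off the rib's robot-side end: in the side crop the fingertips are near (625,165), while the rib is at (632,185) and extends left. I'll measure where the fingers really are in the clouds.

Run:
```python
from w import *
s=monitor.read_state(); T=s['position']; q=s['tcp_rot']; r=R.from_quat([q[1],q[2],q[3],q[0]])
f=np.load('w4.npz'); 
c=optics.calibration('wrist'); print('cam in tool',r.inv().apply(np.array(c['extrinsics'])[:3,3]-T), r.inv().apply(np.array(c['extrinsics'])[:3,2]))
p,d=optics.snapshot('scene'); Ps=pts('scene',d)
p2,d2=optics.snapshot('side'); P2=pts('side',d2)
cv2.imwrite('pics/scene5.png',p[...,::-1])
for n,P,dd in [('wrist',f['P'],f['d']),('scene',Ps,d),('side',P2,d2)]:
    X=r.inv().apply((P[dd>0]-T)); m=(abs(X[:,0])<.14)&(abs(X[:,1])<.12)&(X[:,2]>-.16)&(X[:,2]<.03); X=X[m]
    for lo in np.arange(-.16,.02,.02):
        a=X[(X[:,2]>lo)&(X[:,2]<lo+.02)]
        if len(a)>5: print(n,'tz %.2f'%lo,len(a),'x',np.percentile(a[:,0],[2,50,98]).round(3),'y',np.percentile(a[:,1],[2,50,98]).round(3))
```

```text
cam in tool [ 0.07403967 -0.000421   -0.20217414] [ 0.26540184  0.00192066 -0.96413597]
wrist tz -0.16 50182 x [0.022 0.024 0.036] y [-0.048 -0.004  0.041]
wrist tz -0.14 25686 x [-0.001  0.031  0.037] y [-0.078  0.001  0.078]
wrist tz -0.12 46 x [-0.008  0.001  0.013] y [-0.002 -0.002  0.079]
wrist tz -0.10 222 x [-0.007  0.008  0.01 ] y [-0.003 -0.001  0.002]
wrist tz -0.08 1119 x [0.008 0.01  0.01 ] y [-0.015 -0.001  0.014]
wrist tz -0.06 1146 x [0.008 0.01  0.01 ] y [-0.015 -0.     0.013]
wrist tz -0.04 3058 x [-0.014  0.023  0.039] y [-0.008  0.001  0.011]
wrist tz -0.02 259 x [0.039 0.039 0.04 ] y [-0.008  0.002  0.011]
wrist tz -0.00 23704 x [-0.023  0.032  0.136] y [-0.114 -0.004  0.05 ]
scene tz -0.16 594 x [-0.023  0.022  0.037] y [-0.086  0.018  0.095]
scene tz -0.14 358 x [-0.025  0.03   0.037] y [-0.079  0.027  0.088]
scene tz -0.12 7 x [-0.019  0.003  0.027] y [-0.078  0.03   0.079]
scene tz -0.10 21 x [0.002 0.01  0.012] y [-0.009  0.017  0.02 ]
scene tz -0.08 70 x [-0.005  0.008  0.011] y [-0.013  0.007  0.018]
scene tz -0.06 61 x [-0.007  0.009  0.011] y [-0.012  0.007  0.017]
scene tz -0.04 187 x [-0.034  0.012  0.039] y [-0.006  0.009  0.015]
scene tz -0.02 190 x [-0.044  0.016  0.06 ] y [-0.039  0.013  0.052]
scene tz -0.00 1617 x [-0.098  0.029  0.135] y [-0.111  0.023  0.107]
side tz -0.16 565 x [-0.03   0.023  0.036] y [-0.094 -0.03   0.083]
side tz -0.14 469 x [-0.03   0.026  0.037] y [-0.088 -0.035  0.08 ]
side tz -0.12 7 x [-0.026  0.008  0.027] y [-0.084 -0.023  0.082]
side tz -0.10 15 x [0.008 0.009 0.011] y [-0.016 -0.005  0.014]
side tz -0.08 51 x [0.006 0.009 0.011] y [-0.018 -0.002  0.015]
side tz -0.06 51 x [0.004 0.009 0.01 ] y [-0.016 -0.006  0.013]
side tz -0.04 234 x [-0.036  0.01   0.039] y [-0.01  -0.005  0.012]
side tz -0.02 236 x [-0.037  0.005  0.05 ] y [-0.033 -0.007  0.012]
side tz -0.00 1702 x [-0.103  0.021  0.135] y [-0.113 -0.024  0.053]
```

Run:
```python
from w import *
def chk(tag,P,dd,s):
    T=s['position']; q=s['tcp_rot']; r=R.from_quat([q[1],q[2],q[3],q[0]])
    X=r.inv().apply((P[dd>0]-T)); m=(X[:,0]>.004)&(X[:,0]<.0125)&(abs(X[:,1])<.02)&(X[:,2]>-.13)&(X[:,2]<.01); X=X[m]
    print(tag,[(round(lo,3),int(((X[:,2]>lo)&(X[:,2]<lo+.004)).sum())) for lo in np.arange(-.12,.0,.004)])
s=monitor.read_state(); f=np.load('w4.npz'); chk('wrist',f['P'],f['d'],s)
f=np.load('w3.npz'); 
s3={'position':np.array([0.5067,0.2763,0.1895]),'tcp_rot':s['tcp_rot']}; chk('w3 free',f['P'],f['d'],s3)
```

```text
wrist [(np.float64(-0.12), 0), (np.float64(-0.116), 0), (np.float64(-0.112), 0), (np.float64(-0.108), 0), (np.float64(-0.104), 0), (np.float64(-0.1), 0), (np.float64(-0.096), 32), (np.float64(-0.092), 35), (np.float64(-0.088), 64), (np.float64(-0.084), 79), (np.float64(-0.08), 70), (np.float64(-0.076), 81), (np.float64(-0.072), 323), (np.float64(-0.068), 340), (np.float64(-0.064), 306), (np.float64(-0.06), 280), (np.float64(-0.056), 246), (np.float64(-0.052), 229), (np.float64(-0.048), 218), (np.float64(-0.044), 159), (np.float64(-0.04), 107), (np.float64(-0.036), 3), (np.float64(-0.032), 444), (np.float64(-0.028), 17), (np.float64(-0.024), 0), (np.float64(-0.02), 0), (np.float64(-0.016), 0), (np.float64(-0.012), 0), (np.float64(-0.008), 0), (np.float64(-0.004), 0)]
w3 free [(np.float64(-0.12), 0), (np.float64(-0.116), 0), (np.float64(-0.112), 0), (np.float64(-0.108), 0), (np.float64(-0.104), 0), (np.float64(-0.1), 0), (np.float64(-0.096), 27), (np.float64(-0.092), 39), (np.float64(-0.088), 64), (np.float64(-0.084), 80), (np.float64(-0.08), 71), (np.float64(-0.076), 75), (np.float64(-0.072), 333), (np.float64(-0.068), 328), (np.float64(-0.064), 319), (np.float64(-0.06), 277), (np.float64(-0.056), 253), (np.float64(-0.052), 227), (np.float64(-0.048), 209), (np.float64(-0.044), 165), (np.float64(-0.04), 106), (np.float64(-0.036), 5), (np.float64(-0.032), 0), (np.float64(-0.028), 0), (np.float64(-0.024), 0), (np.float64(-0.02), 0), (np.float64(-0.016), 0), (np.float64(-0.012), 0), (np.float64(-0.008), 0), (np.float64(-0.004), 0)]
```

```bash
python3 -c "
import cv2; a=cv2.imread('pics/scene5.png'); cv2.imwrite('pics/s5c.png',cv2.resize(a[200:320,320:480],(640,480),interpolation=cv2.INTER_CUBIC))"
```

```text
(no output)
```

View pics/s5c.png

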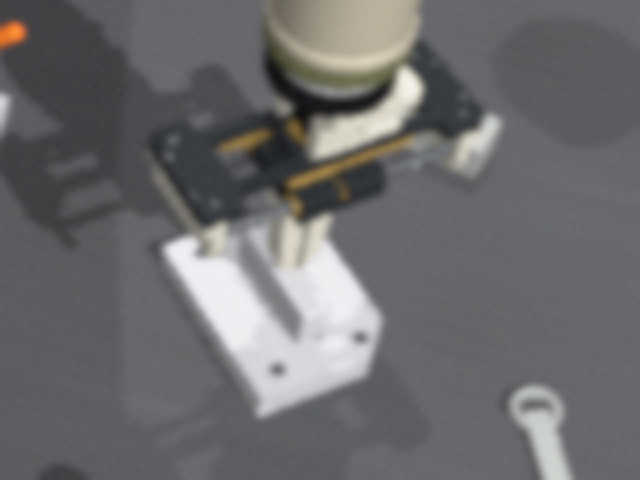

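The scene crop shows the shut fingertips (300,260) resting above the rib. In the depth data, both in free air and here, the tips end 37 mm short of the reported TCP. So the true tips are 37 mm higher than the state says; x and y agree. I'll allow for that from now on: open, then go down 36 mm more.

>>> move_arm --pt "0 0 0 0 0 0" --pt "0 0 0 0 0 0" --pt "0 0 0 0 0 0" --pt "0 0 0 0 0 0" --pt "0 0 0 0 0 0" --pt "0 -0.0015 0.01 0 0 0" --pt "0 -0.0015 0.02 0 0 0" --pt "0 -0.0015 0.03 0 0 0" --pt "0 -0.0015 0.035 0 0 0" --pt "0 -0.0015 0.035 0 0 0" --grip 0

```text
t: 10.3
position: [0.5053, 0.2776, -0.0128]
tcp_rot: [0.0, 0.931, 0.366, -0.001]
force: [-0.5, 0.5, 0.5]
finger_gap: 0.092
```

>>> move_arm --pt "0 0 0 0 0 0" --pt "0 0 0 0 0 0" --pt "0 0 0 0 0 0" --pt "0 0 0 0 0 0" --pt "0 0 0 0 0 0" --pt "0 0 0 0 0 0" --pt "0 0 0 0 0 0" --pt "0 0 0 0 0 0" --pt "0 0 0 0 0 0" --pt "0 0 0 0 0 0" --grip 255 --force 40

```text
t: 11.55
position: [0.5058, 0.2775, -0.0122]
tcp_rot: [0.0, 0.931, 0.366, -0.0]
force: [1.8, -1.3, -0.6]
finger_gap: 0.0199
```

>>> move_arm --pt "0 0 -0.01 0 0 0" --pt "0 0 -0.03 0 0 0" --pt "0 0 -0.06 0 0 0" --pt "0 0 -0.1 0 0 0" --pt "0 0 -0.14 0 0 0" --pt "0 0 -0.16 0 0 0" --pt "0 0 -0.165 0 0 0" --pt "0 0 -0.165 0 0 0"

```text
t: 12.55
position: [0.5052, 0.2775, 0.1525]
tcp_rot: [0.0, 0.931, 0.366, -0.0]
force: [0.3, 0.5, -5.7]
finger_gap: 0.0198
```

Run:
```python
from w import *
p,d,P=shot('w5'); b=(.35,.68,.1,.45); s=monitor.read_state(); z=s['position'][2]+.0122; print(z,s['finger_gap'],s['force'])
for lo,hi in [(.015,.027),(.045,.06)]: blob(P,d,lo+z,hi+z,b)
print(rel([.5196,-.0695,.153]))
```

```text
t 12.55 pos [0.5052 0.2775 0.1525] j [-0.33  0.48 -0.39  1.96  0.26  0.75 -1.69] F [ 0.3  0.5 -5.7]
0.16416003062421722 0.019794620645374593 [ 0.52969743  0.3272775  -4.20546004]
0.1791600306242172 0.19116003062421721 ctr 0.5247 0.2963 [ 74.5 100.6] ang 42.9 medz 0.1851
0.20916003062421723 0.22416003062421722 ctr 0.5150 0.2878 [50.9 26.2] ang 43.0 medz 0.2170
[-0.22580242  0.2637819  -0.0008102 ]
```

The cover is held: 4–5 N of load, gap 19.8 mm, and its centre within 0.6 mm of the TCP. Transfer over the nest.

>>> move_arm --pt "-0.02 0.025 0 0 0 0.07" --pt "-0.05 0.06 0 0 0 0.17" --pt "-0.085 0.1 0 0 0 0.28" --pt "-0.12 0.14 0 0 0 0.4" --pt "-0.155 0.18 0 0 0 0.51" --pt "-0.185 0.22 0 0 0 0.62" --pt "-0.21 0.245 0 0 0 0.7" --pt "-0.226 0.264 0 0 0 0.749" --pt "-0.226 0.264 0 0 0 0.749" --pt "-0.226 0.264 0 0 0 0.749"

```text
t: 13.85
position: [0.5202, -0.0683, 0.1523]
tcp_rot: [-0.0, 1.0, 0.001, -0.0]
force: [0.6, 0.8, -4.4]
finger_gap: 0.0196
```

Run:
```python
from w import *
s=monitor.read_state(); z=s['position'][2]+.0122; print(s['position'],s['tcp_rot'],s['finger_gap'],s['force'])
p,d,P=shot('w6'); b=(.35,.7,-.3,.15)
for lo,hi in [(.015,.027),(.045,.06)]: blob(P,d,lo+z,hi+z,b)
blob(P,d,.07,.081,b)
blob(P,d,.028,.036,b)
print(rel([.5196,-.0695,.153]))
```

```text
[ 0.5201577  -0.06827133  0.1523462 ] [-3.71325184e-04  9.99998893e-01  1.39564382e-03 -3.57570007e-04] 0.01960664084687436 [ 0.60337468  0.77509982 -4.37522251]
t 13.85 pos [ 0.5202 -0.0683  0.1523] j [ 0.16  0.41 -0.18  2.08  0.11  0.67 -1.67] F [ 0.6  0.8 -4.4]
0.1795462046771868 0.19154620467718678 ctr 0.5470 -0.0680 [100.  74.] ang 90.0 medz 0.1851
0.20954620467718676 0.22454620467718678 ctr 0.5337 -0.0680 [22.  50.5] ang 90.0 medz 0.2170
0.07 0.081 ctr 0.5197 -0.2040 [108.  107.5] ang 90.0 medz 0.0761
0.028 0.036 ctr 0.5387 -0.0750 [270.  181.5] ang 90.0 medz 0.0323
0.028 0.036 ctr 0.5555 -0.2602 [ 79.5 147. ] ang 90.0 medz 0.0323
0.028 0.036 ctr 0.4286 -0.2315 [137.2  36.6] ang 89.5 medz 0.0323
[-0.00064712  0.00147428 -0.00050077]
```

>>> move_arm --pt "0.0005 0.0015 0.02 0 0 0" --pt "0.0005 0.0015 0.05 0 0 0" --pt "0.0005 0.0015 0.08 0 0 0" --pt "0.0005 0.0015 0.09 0 0 0" --pt "0.0005 0.0015 0.092 0 0 0" --pt "0.0005 0.0015 0.092 0 0 0"

```text
t: 14.65
position: [0.5213, -0.0707, 0.0615]
tcp_rot: [-0.0, 1.0, 0.001, 0.001]
force: [0.8, 0.3, -4.0]
finger_gap: 0.0195
```

>>> move_arm --pt "0 0 0.003 0 0 0" --pt "0 0 0.006 0 0 0" --pt "0 0 0.009 0 0 0" --pt "0 0 0.012 0 0 0" --pt "0 0 0.0145 0 0 0" --pt "0 0 0.0145 0 0 0"

```text
t: 15.4
position: [0.5206, -0.0709, 0.046]
tcp_rot: [-0.0, 1.0, 0.0, -0.0]
force: [-0.5, -0.1, -4.7]
finger_gap: 0.0197
```

>>> move_arm --pt "-0.0005 -0.001 0.001 0 0 0" --pt "-0.0005 -0.001 0.0015 0 0 0" --pt "-0.0005 -0.001 0.0015 0 0 0"

```text
t: 15.78
position: [0.5202, -0.07, 0.0448]
tcp_rot: [0.0, 1.0, 0.0, -0.0]
force: [0.4, -0.3, -4.0]
finger_gap: 0.0197
```

Nearly home; I'll release now, then lift clear and check.

>>> move_arm --pt "0 0 0.0005 0 0 0" --pt "0 0 0.0005 0 0 0" --pt "0 0 0.0005 0 0 0" --pt "0 0 0.0005 0 0 0" --pt "0 0 0.0005 0 0 0" --pt "0 0 -0.03 0 0 0" --pt "0 0 -0.08 0 0 0" --pt "0 0 -0.13 0 0 0" --pt "0 0 -0.17 0 0 0" --pt "0 0 -0.17 0 0 0" --grip 0

```text
t: 17.02
position: [0.5219, -0.0702, 0.2177]
tcp_rot: [0.0, 1.0, 0.0, 0.003]
force: [0.3, -0.5, 0.0]
finger_gap: 0.0927
```

Run:
```python
from w import *
p,d,P=shot('w7'); b=(.4,.64,-.32,.0)
for lo,hi in [(.07,.0815),(.1,.115),(.12,.15)]: blob(P,d,lo,hi,b)
q=P[(d>0)]; m=(abs(q[:,1]+.0695)<.035)&(abs(q[:,0]-.52)<.06)&(q[:,2]>.07)&(q[:,2]<.09); q=q[m]
A=np.c_[q[:,0]-.52,q[:,1]+.07,np.ones(len(q))]; print('top plane',np.linalg.lstsq(A,q[:,2],rcond=None)[0])
print(monitor.read_state()['finger_gap'], rel([.5195,-.204,.25]))
```

```text
t 17.025 pos [ 0.5219 -0.0702  0.2177] j [ 0.18  0.32 -0.2   2.01  0.09  0.81 -1.64] F [ 0.3 -0.5  0. ]
0.07 0.0815 ctr 0.5190 -0.0695 [100. 129.] ang 90.0 medz 0.0770
0.07 0.0815 ctr 0.5195 -0.2037 [107.5 108. ] ang 90.0 medz 0.0770
0.1 0.115 ctr 0.5192 -0.0695 [19.7 79.6] ang 89.5 medz 0.1093
0.12 0.15 ctr 0.5198 -0.2039 [84.7 18.5] ang 54.0 medz 0.1458
top plane [-0.00072577  0.00136087  0.07746349]
0.09309904208723187 [-0.00121616  0.13388545 -0.03407425]
```

The cover is seated: centre (0.519,-0.0695), top at 77 mm, level. Now to the knob.

>>> move_arm --pt "-0.002 0.134 0 0 0 -0.942" --pt "-0.002 0.134 0 0 0 -0.942" --pt "-0.002 0.134 0 0 0 -0.942" --pt "-0.002 0.134 0 0 0 -0.942" --pt "-0.002 0.134 0 0 0 -0.942" --pt "-0.002 0.134 0 0 0 -0.942" --pt "-0.002 0.134 0.04 0 0 -0.942" --pt "-0.002 0.134 0.06 0 0 -0.942" --pt "-0.002 0.134 0.06 0 0 -0.942"

```text
t: 18.2
position: [0.517, -0.2034, 0.1528]
tcp_rot: [-0.001, 0.891, 0.453, -0.001]
force: [0.3, -0.3, 0.0]
finger_gap: 0.0926
```

Run:
```python
from w import *
p,d,P=shot('w8'); b=(.4,.64,-.32,.0)
blob(P,d,.12,.15,b)
s=monitor.read_state(); print(s['tcp_rot'],rel([.5196,-.204,.075]))
```

```text
t 18.2 pos [ 0.517  -0.2034  0.1528] j [ 0.54  0.46 -0.37  2.    0.24  0.73 -0.61] F [ 0.3 -0.3  0. ]
0.12 0.15 ctr 0.5200 -0.2036 [83.7 18.4] ang 53.9 medz 0.1460
[-7.85401200e-04  8.91359736e-01  4.53295396e-01 -6.98684042e-04] [0.00075058 0.0018035  0.0790034 ]
```

>>> move_arm --pt "0.001 0.002 0.03 0 0 0" --pt "0.001 0.002 0.06 0 0 0" --pt "0.001 0.002 0.078 0 0 0" --pt "0.001 0.002 0.078 0 0 0"

```text
t: 18.75
position: [0.5204, -0.2042, 0.0766]
tcp_rot: [-0.0, 0.891, 0.454, -0.0]
force: [0.0, 0.2, -0.4]
finger_gap: 0.0932
```

>>> move_arm --pt "0 0 0 0 0 0" --pt "0 0 0 0 0 0" --pt "0 0 0 0 0 0" --pt "0 0 0 0 0 0" --pt "0 0 0 0 0 0" --pt "0 0 0 0 0 0" --pt "0 0 0 0 0 0" --pt "0 0 0 0 0 0" --pt "0 0 0 0 0 0" --grip 255 --force 40

```text
t: 19.88
position: [0.5203, -0.2042, 0.0767]
tcp_rot: [-0.0, 0.891, 0.454, -0.0]
force: [-1.0, -0.3, 0.4]
finger_gap: 0.0178
```

>>> move_arm --pt "0 0 0 0 0 0.1" --pt "0 0 0 0 0 0.25" --pt "0 0 0 0 0 0.4" --pt "0 0 0 0 0 0.55" --pt "0 0 0 0 0 0.7" --pt "0 0 0 0 0 0.85" --pt "0 0 0 0 0 1.0" --pt "0 0 0 0 0 1.15" --pt "0 0 0 0 0 1.25" --pt "0 0 0 0 0 1.25"

```text
t: 21.12
position: [0.5205, -0.205, 0.0767]
tcp_rot: [0.001, 0.988, -0.153, 0.0]
force: [-0.9, -3.2, -0.7]
finger_gap: 0.0176
```

Run:
```python
from h import *
s=monitor.read_state(); print(s['t'],s['position'],s['tcp_rot'],s['joints'].round(2),s['force'],s['ft_torque'],s['finger_gap'])
```

```text
21.125 [ 0.5205401  -0.20501807  0.07671649] [ 5.00579513e-04  9.88247514e-01 -1.52861356e-01  8.61890708e-05] [ 0.25  0.55  0.04  2.08 -0.04  0.52 -1.56] [-0.8574746  -3.17457026 -0.67388298] [-0.80649237  0.10402083 -0.06192728] 0.01757425957140743
```

>>> move_arm --pt "0 0 0 0 0 0" --pt "0 0 0 0 0 0" --pt "0 0 0 0 0 0" --pt "0 0 0 0 0 0" --pt "0 0 -0.03 0 0 0" --pt "0 0 -0.06 0 0 0" --pt "0 0 -0.06 0 0 -0.16" --pt "0 0 -0.06 0 0 -0.34" --pt "0 0 -0.06 0 0 -0.52" --pt "0 0 -0.06 0 0 -0.7" --grip 0

```text
t: 22.38
position: [0.5205, -0.2043, 0.1368]
tcp_rot: [0.0, 0.98, 0.198, 0.0]
force: [0.1, 0.1, 0.4]
finger_gap: 0.0931
```

>>> move_arm --pt "0 0 0 0 0 -0.18" --pt "0 0 0 0 0 -0.36" --pt "0 0 0 0 0 -0.54" --pt "0 0 0 0 0 -0.72" --pt "0 0 0 0 0 -0.9" --pt "0 0 0 0 0 -1.08" --pt "0 0 0 0 0 -1.26" --pt "0 0 0 0 0 -1.4" --pt "0 0 0 0 0 -1.4"

```text
t: 23.5
position: [0.5203, -0.2045, 0.1367]
tcp_rot: [-0.0, 0.625, 0.781, 0.0]
force: [0.3, -0.1, -0.3]
finger_gap: 0.0929
```

>>> move_arm --pt "0 0 0 0 0 -0.18" --pt "0 0 0 0 0 -0.36" --pt "0 0 0 0 0 -0.54" --pt "0 0 0 0 0 -0.72" --pt "0 0 0 0 0 -0.9" --pt "0 0 0 0 0 -1.04" --pt "0 0 0 0 0 -1.04" --pt "0 0 0 0 0 -1.04"

```text
t: 24.5
position: [0.5204, -0.2043, 0.1367]
tcp_rot: [-0.0, 0.156, 0.988, -0.0]
force: [-0.4, 0.6, 0.3]
finger_gap: 0.0927
```

Run:
```python
from w import *
p,d,P=shot('w9'); b=(.4,.68,-.32,.0)
blob(P,d,.12,.15,b); 
s=monitor.read_state(); print(s['tcp_rot'],rel([.5196,-.204,.075]))
```

```text
t 24.5 pos [ 0.5204 -0.2043  0.1367] j [ 0.84  0.59 -0.84  1.99  0.59  0.82  0.92] F [-0.4  0.6  0.3]
0.12 0.15 ctr 0.5188 -0.2038 [18.5 84.2] ang 72.2 medz 0.1460
[-3.08079530e-05  1.55531421e-01  9.87830940e-01 -9.71038736e-05] [9.61953674e-04 2.07205263e-05 6.18115382e-02]
```

>>> move_arm --pt "0.001 0 0.03 0 0 0" --pt "0.001 0 0.06 0 0 0" --pt "0.001 0 0.061 0 0 0" --pt "0.001 0 0.061 0 0 0"

```text
t: 25.05
position: [0.5201, -0.2038, 0.0766]
tcp_rot: [0.0, 0.154, 0.988, -0.0]
force: [-0.4, 0.1, 0.7]
finger_gap: 0.0931
```

>>> move_arm --pt "0 0 0 0 0 0" --pt "0 0 0 0 0 0" --pt "0 0 0 0 0 0" --pt "0 0 0 0 0 0" --pt "0 0 0 0 0 0" --pt "0 0 0 0 0 0" --pt "0 0 0 0 0 0" --pt "0 0 0 0 0 0" --pt "0 0 0 0 0 0" --grip 255 --force 50

```text
t: 26.18
position: [0.5193, -0.2046, 0.0757]
tcp_rot: [-0.0, 0.154, 0.988, -0.0]
force: [-0.2, -1.1, 1.5]
finger_gap: 0.0178
```

>>> move_arm --pt "0 0 0 0 0 0.1" --pt "0 0 0 0 0 0.22" --pt "0 0 0 0 0 0.33" --pt "0 0 0 0 0 0.33"

```text
t: 26.68
position: [0.5194, -0.2044, 0.0758]
tcp_rot: [-0.0, 0.314, 0.949, -0.0]
force: [-0.3, -2.9, -0.6]
finger_gap: 0.0178
```

```bash
cat > k.py <<'E'
from w import *
s=monitor.read_state(); q=s['tcp_rot']; ax=np.degrees(2*np.arctan2(q[2],q[1]))
p,d=optics.snapshot('scene'); P=pts('scene',d); pw,dw=optics.snapshot('wrist'); Pw=pts('wrist',dw)
p2,d2=optics.snapshot('side'); P2=pts('side',d2)
print('t',s['t'],'toolx yaw',ax.round(1),'T',s['ft_torque'].round(2),'jt7',s['joint_torque'][6].round(2),'F',s['force'].round(1),'gap',round(s['finger_gap'],4),'q7',s['joints'][6].round(2))
for n,im,A,dd in [('scene',p,P,d),('wrist',pw,Pw,dw),('side',p2,P2,d2)]:
    m=(dd>0)&(im.max(-1)<70)&(A[...,0]>.59)&(A[...,0]<.65)&(abs(A[...,1]+.204)<.018)&(abs(A[...,2]-.056)<.014)
    x=A[m][:,0]
    if len(x)>5: print(n,len(x),'plunger x max %.4f p90 %.4f min %.4f'%(np.percentile(x,98),np.percentile(x,90),np.percentile(x,2)))
E
python3 k.py
```

```text
t 26.675 toolx yaw 143.4 T [-0.54 -0.1  -0.12] jt7 -0.66 F [-0.3 -2.9 -0.6] gap 0.0178 q7 0.57
scene 43 plunger x max 0.6305 p90 0.6286 min 0.6141
side 23 plunger x max 0.6259 p90 0.6242 min 0.6081
```

>>> move_arm --pt "0 0 0 0 0 0.06" --pt "0 0 0 0 0 0.12" --pt "0 0 0 0 0 0.12"

```text
t: 27.2
position: [0.5195, -0.2043, 0.0757]
tcp_rot: [-0.0, 0.37, 0.929, -0.0]
force: [-1.1, -3.9, -0.8]
finger_gap: 0.0179
```

```bash
python3 k.py
```

```text
t 27.2 toolx yaw 136.6 T [-0.72 -0.01  0.13] jt7 -0.47 F [-1.1 -3.9 -0.8] gap 0.0179 q7 0.48
scene 41 plunger x max 0.6314 p90 0.6307 min 0.6141
side 21 plunger x max 0.6254 p90 0.6239 min 0.6096
```

>>> move_arm --pt "0 0 0 0 0 0.06" --pt "0 0 0 0 0 0.12" --pt "0 0 0 0 0 0.12"

```text
t: 27.72
position: [0.5195, -0.2042, 0.0757]
tcp_rot: [-0.0, 0.425, 0.905, -0.0]
force: [-0.3, -4.4, 0.0]
finger_gap: 0.0178
```

```bash
python3 k.py
```

```text
t 27.725 toolx yaw 129.7 T [-0.91 -0.06 -0.1 ] jt7 -0.32 F [-0.3 -4.4  0. ] gap 0.0178 q7 0.39
scene 42 plunger x max 0.6333 p90 0.6327 min 0.6162
side 25 plunger x max 0.6286 p90 0.6274 min 0.6109
```

>>> move_arm --pt "0 0 0 0 0 0.05" --pt "0 0 0 0 0 0.1" --pt "0 0 0 0 0 0.1"

```text
t: 28.25
position: [0.5196, -0.2042, 0.0757]
tcp_rot: [0.0, 0.47, 0.883, -0.0]
force: [-0.2, -4.6, -1.6]
finger_gap: 0.018
```

```bash
python3 k.py
```

```text
t 28.25 toolx yaw 124.0 T [-1.03 -0.06 -0.16] jt7 -0.1 F [-0.2 -4.6 -1.6] gap 0.018 q7 0.31
scene 42 plunger x max 0.6328 p90 0.6318 min 0.6165
side 25 plunger x max 0.6277 p90 0.6264 min 0.6116
```

>>> move_arm --pt "0 0 0 0 0 0.05" --pt "0 0 0 0 0 0.1" --pt "0 0 0 0 0 0.1"

```text
t: 28.78
position: [0.5196, -0.2042, 0.0757]
tcp_rot: [0.0, 0.513, 0.858, -0.0]
force: [-1.0, -4.9, -2.2]
finger_gap: 0.018
```

```bash
python3 k.py
```

```text
t 28.775 toolx yaw 118.2 T [-1.09 -0.14 -0.32] jt7 0.04 F [-1.  -4.9 -2.2] gap 0.018 q7 0.23
scene 42 plunger x max 0.6311 p90 0.6298 min 0.6139
wrist 24 plunger x max 0.6090 p90 0.6082 min 0.6066
side 20 plunger x max 0.6251 p90 0.6241 min 0.6109
```

>>> move_arm --pt "0 0 0 0 0 0.05" --pt "0 0 0 0 0 0.1" --pt "0 0 0 0 0 0.1"

```text
t: 29.3
position: [0.5197, -0.2042, 0.0758]
tcp_rot: [0.0, 0.556, 0.831, 0.0]
force: [-0.3, -5.0, -2.3]
finger_gap: 0.0179
```

```bash
python3 k.py
```

```text
t 29.3 toolx yaw 112.5 T [-1.13 -0.19 -0.52] jt7 0.23 F [-0.3 -5.  -2.3] gap 0.0179 q7 0.15
scene 42 plunger x max 0.6278 p90 0.6264 min 0.6107
wrist 420 plunger x max 0.6219 p90 0.6188 min 0.6025
side 21 plunger x max 0.6223 p90 0.6210 min 0.6062
```

>>> move_arm --pt "0 0 0 0 0 0.04" --pt "0 0 0 0 0 0.08" --pt "0 0 0 0 0 0.08" --pt "0 0 0 0 0 0.08"

```text
t: 29.95
position: [0.5197, -0.2041, 0.0757]
tcp_rot: [0.0, 0.589, 0.808, -0.0]
force: [1.2, -5.5, -3.3]
finger_gap: 0.0174
```

```bash
python3 k.py
```

```text
t 29.95 toolx yaw 107.9 T [-1.24 -0.32 -0.05] jt7 0.1 F [ 1.2 -5.5 -3.3] gap 0.0174 q7 0.09
scene 39 plunger x max 0.6253 p90 0.6232 min 0.6079
wrist 894 plunger x max 0.6208 p90 0.6181 min 0.6004
side 19 plunger x max 0.6183 p90 0.6176 min 0.6053
```

>>> move_arm --pt "0 0 0 0 0 0.03" --pt "0 0 0 0 0 0.03" --pt "0 0 0 0 0 0.03"

```text
t: 30.48
position: [0.5197, -0.2041, 0.0757]
tcp_rot: [0.0, 0.601, 0.8, -0.0]
force: [1.2, -5.7, -2.3]
finger_gap: 0.0178
```

```bash
python3 k.py
```

```text
t 30.475 toolx yaw 106.2 T [-1.26 -0.31  0.13] jt7 -0.14 F [ 1.2 -5.7 -2.3] gap 0.0178 q7 0.07
scene 39 plunger x max 0.6253 p90 0.6245 min 0.6077
wrist 1030 plunger x max 0.6211 p90 0.6186 min 0.6004
side 19 plunger x max 0.6188 p90 0.6181 min 0.6052
```

The plunger reading is flat between the last two steps, so it's at the bottom of the notch. Release and withdraw.

>>> move_arm --pt "0 0 0 0 0 0" --pt "0 0 0 0 0 0" --pt "0 0 0 0 0 0" --pt "0 0 0 0 0 0" --pt "0 0 -0.02 0 0 0" --pt "0 0 -0.07 0 0 0" --pt "0 0 -0.12 0 0 0" --pt "0 0 -0.17 0 0 0" --pt "0 0 -0.2 0 0 0" --pt "0 0 -0.2 0 0 0" --grip 0

```text
t: 31.88
position: [0.5207, -0.2041, 0.278]
tcp_rot: [0.002, 0.601, 0.799, 0.0]
force: [0.3, 0.2, -0.3]
finger_gap: 0.0928
```

```bash
python3 k.py
python3 - <<'E'
from w import *
p,d,P=shot('w10'); b=(.4,.64,-.32,.05)
for lo,hi in [(.07,.0815),(.083,.1),(.1,.115),(.12,.15)]: blob(P,d,lo,hi,b)
q=P[(d>0)]; m=(abs(q[:,1]+.0695)<.035)&(abs(q[:,0]-.52)<.06)&(q[:,2]>.07)&(q[:,2]<.0815); q=q[m]
A=np.c_[q[:,0]-.52,q[:,1]+.07,np.ones(len(q))]; print('top plane',np.linalg.lstsq(A,q[:,2],rcond=None)[0])
p2,d2=optics.snapshot('scene'); cv2.imwrite('pics/fin.png',np.hstack([cv2.resize(p,(400,300)),cv2.resize(p2[180:300,150:340],(400,300))])[...,::-1])
E
```

```text
t 31.875 toolx yaw 106.1 T [-0.07 -0.11 -0.02] jt7 0.2 F [ 0.3  0.2 -0.3] gap 0.0928 q7 0.28
scene 38 plunger x max 0.6244 p90 0.6232 min 0.6070
wrist 310 plunger x max 0.6204 p90 0.6181 min 0.5996
side 19 plunger x max 0.6193 p90 0.6185 min 0.6049
t 32.025 pos [ 0.5188 -0.204   0.2747] j [ 0.75  0.36 -0.65  1.85  0.25  1.02  0.28] F [-0.4 -0.  -0.9]
0.07 0.0815 ctr 0.5185 -0.0685 [100. 130.] ang 90.0 medz 0.0770
0.07 0.0815 ctr 0.5460 -0.2030 [107.  55.] ang 90.0 medz 0.0770
0.07 0.0815 ctr 0.4931 -0.2030 [ 55.5 107.7] ang 0.8 medz 0.0770
0.083 0.1 ctr 0.4975 -0.1295 [26.3 79.7] ang 16.4 medz 0.0922
0.083 0.1 ctr 0.5411 -0.1960 [24.5 65.2] ang 16.9 medz 0.0922
0.083 0.1 ctr 0.4974 -0.2095 [24.5 65.6] ang 15.8 medz 0.0922
0.1 0.115 ctr 0.5183 -0.0686 [20.5 79.6] ang 89.5 medz 0.1092
0.12 0.15 ctr 0.5193 -0.2034 [18.  84.5] ang 16.5 medz 0.1459
top plane [-0.00170295  0.00158933  0.07744528]
```

View pics/fin.png

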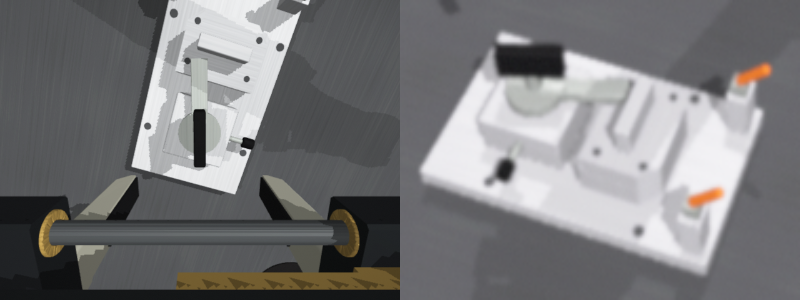

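The final view shows the cover on the nest with the keeper arm over it (about (200,85) left, (600,92) right), and the plunger end drawn in at (505,168). The bar stayed at 106.4° after release. The gripper is clear, so I'm handing in.

```bash
python3 -c "
from rig import ctrl; print(ctrl.hand_in())"
```

```text
the job is handed in; nothing more can be done
None
```

The fixture is closed and the job is handed in at about 32 s on the robot's clock. The cover is seated with its chamfers matching, the knob is past its detent and released, and the plunger is in the notch.

**What went wrong:** the first two attempts to grip the cover closed on air. The depth images showed the real fingertips end about 37 mm short of the reported TCP. I allowed for that from then on; the cover had not moved.

**Cover:** the last look put it about 1.5 mm from the nest centre I measured earlier. That is within the roughly 2 mm accuracy of the calibration, and a better view just after release had it within 0.6 mm. Its top is at 77 mm, its tilt about 0.002 rad and its yaw error about 0.01 rad at most.

**Knob and plunger:** I turned the knob in two grasps, about 2.2 rad in all. The plunger rose over the hump, then sat 5–7 mm farther in than on the rim, and this held over the last turning step and after release.

- **Disagreements:** the cameras differ by up to about 6 mm on the plunger's absolute position. One measure of the side camera's change since the rim read only about 3 mm. I judged it dropped in from the overall change and from the readings having gone flat.
- **Not checked:** I did not re-measure the other objects at the end. I felt no unexpected contact.

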